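# Seat the backup drive in its dock and start it

### The arm

A 6-joint arm with a two-finger parallel gripper is mounted at the origin on the work surface. World frame = base frame: x ahead of the robot, y to its left, z up, the work surface at z = 0. Lengths are in mm, angles in rad, forces in N, time in s.
With the tool pointing down it reaches from about 350 to 975 mm from the base axis. Payload 7.1 kg.
Tool frame: the origin (TCP) lies midway between the tips of the shut fingers; the grasp point (between the pads) lies pinch_z behind it (pinch_z is the distance from the TCP to the grasp point, in mm); z points along the fingers, y is the line along which they close (so a half turn about z gives the same grasp; the last joint's range is limited). The gripper opens to 88 mm and grips with 3 to 60 N. Pads are 20 mm wide; open, the fingers measure 115 mm over their backs; the gripper's body (75 mm by 178 mm) begins 61 mm behind the grasp point.
Start: joints at [-1.136, 0.423, 1.63, -0, 1.089, -0.019], TCP at [274.004, -561.717, 222.675] pointing down, gripper open.
Joint ranges: [-3, 3], [-0.9, 2.11], [0.09, 2.58], [-1.31, 4.45], [0.11, 2.69], [-2.54, 2.54]. Speed limits (rad/s): [2.39, 2.39, 3.01, 3.14, 3.14, 3.14].

### API

Orientations are given as a rotation vector (axis times angle).
In Python, from workcell import get_obs, get_image, close_job, pinch_z gives the robot as it stands.
- The arm moves only by the tool jog_arm, never from a script. Its argument "commands" is a list of rows, each a list of 3 entries, a list of its own where there are three numbers: the gripper command: -1 is shut, 1 is fully open, values between are in proportion, then the shift along the tool's x, y, z as a fraction of full scale, then the turn, a rotation vector about the tool's x, y, z as a fraction of full scale. In form: [[gripper, [tx, ty, tz], [rx, ry, rz]], ...]. A call has 1 to 10 rows; each row shifts and turns the commanded pose from where the row before left it, along the tool's axes as they then stand; what a row does not reach is not made up. Full scale, the value 1, is 0.1 m for a shift and 45 degrees for a turn. A row lasts 1/10 s, in which the tool goes at most 50 mm and 8.59 degrees, less where a joint would pass 70% of its speed; a pose out of reach is approached as far as the arm can. A call with a number of a shift or a turn outside -1 to 1 is refused whole. A call with a gripper value outside its range is refused whole. The fingers move at their own pace and stop on an object; the grip force is fixed at half the most. Time passes only in rows, so rows that do not move let the fingers close. It gives the time, the measured TCP pose, the force, the opening and the grip force at its end, in the units of the state.
- get_obs(): the state, without advancing time (a new reading comes with each control period).
- get_image(name): name is "scene" or "top"; returns a dict with "image" (400x640x3 uint8, blue, green, red), "z_map" (400x640 float32, mm along the optical axis (not along the pixel's ray), 0 where there is no reading), "intrinsics" (3x3 intrinsics, pixels), "k1" (the pictures are not rectified: a ray, as slopes to the right and down, at radius r is drawn at 1 + k1 r^2 times it, then the intrinsics apply), "eye" and "orientation" of the camera in the world. Camera axes: x right, y down, z forward; pixel columns grow to the right and rows downward; lengths in mm; the calibration is good to about 2 mm. A picture is of the moment at which its call begins.
- close_job(): hands the job in; it is judged then, once.
The state is a dict: "t": time; "qpos": joint angles; "qvel": joint speeds; "joint_torque": joint torques, N m; "ee_pos": TCP position; "orientation": TCP orientation; "ft_force": force on the tool from outside, world axes, zero at the start; "moment": the same for the moment, N m; "width": finger opening in mm; "grasp_force": force on a finger pad.
Only numpy, scipy, OpenCV 4.12 (cv2) and the standard library are available. Lean on these libraries where they do the work, as an engineer would, in place of code of your own. Each camera call takes 0.05 s, during which the arm holds its last target. There are 200 camera calls.

### The job

Slide the drive cartridge nose first into the bay of the docking station, gently, until you feel it come fully home against the hidden stop; do not ram or force it. Then let go of it and press the start button on the dock right down and release it, leaving the drive fully home and the mug, stapler and pencil cup where they stand.

Things in the scene. Friction and masses are not known exactly. Their poses are not given: they have to be found in the camera images.
- drive: Black flat drive cartridge, 0.13 to 0.25 kg, lying on the desk. Case 100 long x 62 wide x 20 high; at its rear a narrow grip block 34 long x 14 wide x 34 high (stands 14 above the case), on the centre line. Origin: underside, below the middle of the grip. x points to the nose, 117 from the origin (the case spans x 17 to 117); y across, z up.
- drive_nose (a point): Middle of the front face of the drive's case (117 ahead of the drive's origin, 10 above its underside).
- dock: Grey docking station, fixed to the desk, 36 high, 90 wide, 125 deep, with a flat bay facing roughly towards the robot. Origin: on the desk, under the middle of the bay's mouth; x points straight into the bay, y across, z up. Bay inside: 66 wide, from 6 to 29 above the desk. Lead-ins beside the mouth, reaching 16 out of it, widen from 66 to about 79.
- dock_mouth (a point): Middle of the mouth on the bay floor (6 above the desk). The rigid stop that the nose must meet is hidden by roof and walls, 50 to 80 beyond the mouth (different each time): it can only be felt. When home, 20 to 50 of the case and the grip stick out. Nothing latches: friction alone (about 1 to 3 N) resists the sliding and holds the drive.
- dock_tongue (a point): Middle of the front edge of the dock's tongue: a flat plate, 86 wide, running 80 out from the mouth towards the robot, its top level with the bay floor (6 above the desk), on which the drive can be laid and slid. A push of 5 to 8 N is plenty to seat the drive; 20 N on the stop would harm it.
- start_button (a joint): Round push button, 24 across, on top of the dock near the mouth, centred 22 beyond the mouth and 22 to the +y side of the dock's middle. Value: travel in metres, 0 = up, 0.006 = fully down (needs about 5 N); it springs back.
- start_button_top (a point): Middle of the top face of the start button when up.
- mug: White mug, 80 across, 90 high, with handle, bystander. Origin: centre of its underside.
- stapler: Black stapler, 140 x 36 x 55, bystander. Origin: centre of its underside, x along it.
- pencil_cup: Green pencil cup, 76 across, 100 high, pencils to about 180, bystander. Origin: centre of its underside.
Mind the look-alikes: they are no part of the job. What is shaped like the drive but brown or orange is not meant. Several things have the shape of the dock; the one meant has the colours described above.

How it is judged:
By the outcome, as a careful person would: the job done as asked, in the order asked, and still so for the second after the job is handed in, with the robot touching nothing.
It also fails if it takes over 61 s, if anything falls off the work surface, if the arm or the gripper's body presses on something with over 40 N, if the wrist force passes 120 N, or if a joint passes its speed limit or range.

## Working session

There is one attempt and no reset: what is moved stays moved. The work goes in short steps, Python scripts to look and compute and a tool call to move; the robot and the scene stay as the last step left them, time stands still between calls to the robot, and variables do not carry over. Pictures are saved under pics/ and viewed, at most 10 in all, crops included, and the job is handed in when it is done.

Besides the shell and the picture viewer there is one more tool, called after "Emit:" as name(argument=value, ...) on one line, values as JSON. jog_arm: Moves the arm, as the interface text tells. Its arguments: {"type":"object","properties":{"commands":{"type":"array","items":{"type":"array"}}},"required":["commands"]}

```bash
ls; mkdir -p pics; cat > h.py <<'E'
import numpy as np, cv2
from workcell import get_obs, get_image, close_job, pinch_z
from scipy.spatial.transform import Rotation as R
def cam(name):
    d=get_image(name); np.save(f'{name}.npy',d,allow_pickle=True); return d
def load(name): return np.load(f'{name}.npy',allow_pickle=True).item()
def rot(o):
    o=np.array(o,float)
    return o if o.shape==(3,3) else (R.from_rotvec(o).as_matrix() if o.size==3 else R.from_quat(o).as_matrix())
def rays(d,uv):
    uv=np.atleast_2d(np.array(uv,float)); K=np.array(d['intrinsics'])
    p=cv2.undistortPoints(uv.reshape(-1,1,2),K,np.array([d['k1'],0,0,0.])).reshape(-1,2)
    return p
def onplane(d,uv,z):
    p=rays(d,uv); r=np.c_[p,np.ones(len(p))]@rot(d['orientation']).T; e=np.array(d['eye'])
    return e+r*((z-e[2])/r[:,2])[:,None]
def depthpts(d,uv):
    uv=np.atleast_2d(uv); p=rays(d,uv); z=np.array([d['z_map'][int(v),int(u)] for u,v in uv])
    return np.array(d['eye'])+(np.c_[p,np.ones(len(p))]*z[:,None])@rot(d['orientation']).T
E
python3 - <<'E'
from h import *
print(get_obs()); print(pinch_z if not callable(pinch_z) else pinch_z())
for n in('scene','top'):
    d=cam(n); cv2.imwrite(f'pics/{n}0.png',d['image']); print({k:d[k] for k in d if k not in('image','z_map')})
E
```

```text
pics
{'t': 0.0, 'qpos': array([-1.13599512e+00,  4.23848399e-01,  1.63069428e+00,  1.37763988e-06,
        1.08858543e+00, -1.90340177e-02]), 'qvel': array([-2.14857767e-04,  1.23645642e-04,  7.75815075e-04,  1.60235208e-03,
       -7.70102931e-04,  6.69164039e-05]), 'joint_torque': array([-1.42357883e-03, -5.44630587e+01, -2.73669469e+01,  6.41439599e-02,
        2.25898437e-02, -9.70142742e-05]), 'ee_pos': array([ 273.77894982, -561.22407264,  221.89529434]), 'orientation': array([-3.05959237e+00, -7.06441480e-01,  4.95674362e-04]), 'ft_force': array([-0.32839307, -0.12440041,  0.34735611]), 'moment': array([0.04636112, 0.0205942 , 0.02170323]), 'grasp_force': 0.0, 'width': 88.06147383097851}
18.700000000000003
{'intrinsics': array([[388.12677678,   0.        , 316.29476647],
       [  0.        , 388.12677678, 201.37349991],
       [  0.        ,   0.        ,   1.        ]]), 'k1': -0.026413494234412284, 'eye': array([1133.93777648, -477.95366734,  639.06618804]), 'orientation': array([-2.05384994, -0.95017763,  0.4475254 ])}
{'intrinsics': array([[432.27733706,   0.        , 315.67181783],
       [  0.        , 432.27733706, 192.99170692],
       [  0.        ,   0.        ,   1.        ]]), 'k1': -0.09614207525607868, 'eye': array([432.42951482,   7.17966719, 976.18863869]), 'orientation': array([-2.13352958,  2.11429466, -0.20152601])}
```

View pics/scene0.png

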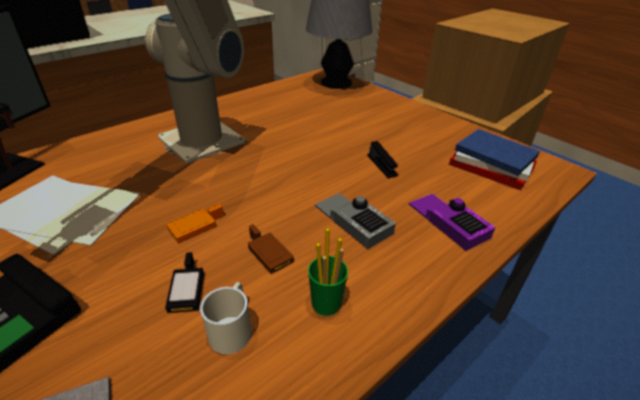

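View pics/top0.png

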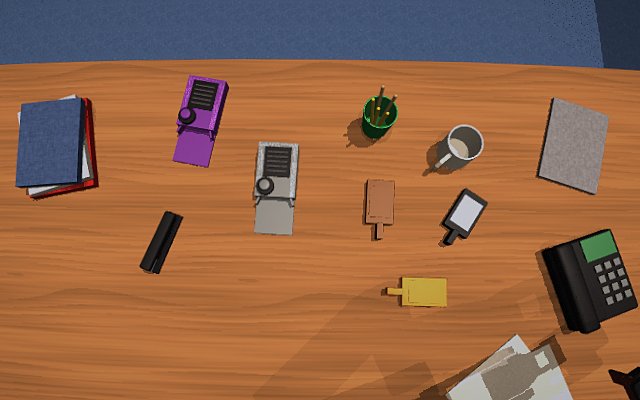

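Drive candidates in the top view are black with a pale label (465,215), brown (380,205) and orange (420,292); black fits. Dock candidates are grey (277,188) and purple (200,120); grey fits. The scene view agrees. I'll check both in one close crop.

```bash
cat > m.py <<'E'
from h import *
d=load('top'); im=d['image']
hsv=cv2.cvtColor(im,cv2.COLOR_BGR2HSV)
a=cv2.resize(im[180:255,430:500],None,fx=7,fy=7,interpolation=cv2.INTER_CUBIC)
b=cv2.resize(im[135:240,245:310],None,fx=5,fy=5,interpolation=cv2.INTER_CUBIC)
c=np.zeros((530,830,3),np.uint8); c[:525,:490]=a; c[:525,500:825]=b
cv2.imwrite('pics/crop.png',c[:,:].copy() if False else cv2.resize(c,(790,504)))
# world coords of depth
def grid(u0,u1,v0,v1):
    uu,vv=np.meshgrid(np.arange(u0,u1),np.arange(v0,v1)); uv=np.c_[uu.ravel(),vv.ravel()]
    return uv,depthpts(d,uv)
uv,P=grid(430,500,180,255); 
print('desk z',np.median(P[:,2]))
col=hsv[uv[:,1],uv[:,0]].astype(int)
m=((P[:,2]>12)&(P[:,2]<27)); print('case n',m.sum(),'z',np.median(P[m,2]))
r=cv2.minAreaRect(P[m][:,:2].astype(np.float32)); print('case rect',r)
g=(P[:,2]>28)&(P[:,2]<42); print('grip',g.sum(),np.median(P[g,2]),cv2.minAreaRect(P[g][:,:2].astype(np.float32)))
uv,P=grid(245,310,135,240)
m=(P[:,2]>30)&(P[:,2]<41); print('dock roof',m.sum(),np.median(P[m,2]),cv2.minAreaRect(P[m][:,:2].astype(np.float32)))
t=(P[:,2]>3)&(P[:,2]<12)&(hsv[uv[:,1],uv[:,0]][:,1]<60); print('tongue',t.sum(),np.median(P[t,2]),cv2.minAreaRect(P[t][:,:2].astype(np.float32)))
b=(P[:,2]>43); print('button',b.sum(),np.median(P[b,2]),P[b,:2].mean(0),P[b].max(0),cv2.minAreaRect(P[b][:,:2].astype(np.float32)))
E
python3 m.py
```

```text
desk z 1.737938764688181
case n 1225 z 21.137673748815473
case rect ((557.98486328125, -324.03515625), (63.086639404296875, 135.18914794921875), 55.7979736328125)
grip 109 34.264962668917065 ((516.402099609375, -296.4668884277344), (14.833300590515137, 34.09700393676758), 55.5823860168457)
dock roof 1892 37.13409138763268 ((657.7067260742188, 95.87936401367188), (90.78659057617188, 139.2360382080078), 87.04214477539062)
tongue 1350 6.881599855547961 ((617.94482421875, 96.11273193359375), (87.06893157958984, 189.75823974609375), 86.55876922607422)
button 253 50.01561184809748 [615.4264251  112.46858538] [703.72005626 137.94434621 976.18863869] ((559.4951782226562, 83.00534057617188), (288.1216125488281, 67.57820129394531), 17.626405715942383)
```

View pics/crop.png

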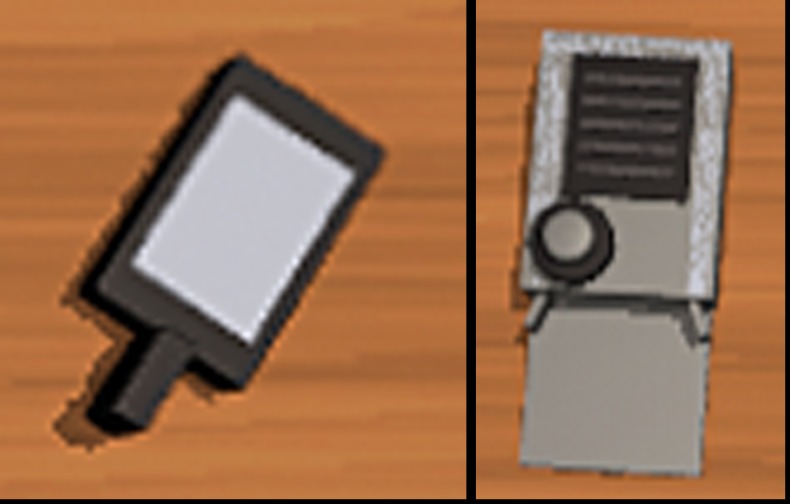

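The crop confirms the black drive, grip at lower left (115,410) and nose at upper right. It also shows the grey dock, with its button at (570,240) and mouth edge at row 297. I'll refine the dock and work out the first move.

```bash
cat > m2.py <<'E'
from h import *
d=load('top'); im=d['image']; hsv=cv2.cvtColor(im,cv2.COLOR_BGR2HSV)
uu,vv=np.meshgrid(np.arange(245,310),np.arange(135,240)); uv=np.c_[uu.ravel(),vv.ravel()]
P=depthpts(d,uv); S=hsv[uv[:,1],uv[:,0]][:,1]
def edges(sel,dim,lo,hi,name):  # per row strips: left/right extents
    Q=P[sel]; xs=[];L=[];Rr=[]
    for x in np.arange(lo,hi,4):
        q=Q[(Q[:,0]>=x)&(Q[:,0]<x+4)]
        if len(q)>10: xs.append(x+2);L.append(q[:,1].max());Rr.append(q[:,1].min())
    xs=np.array(xs);L=np.array(L);Rr=np.array(Rr)
    mid=(L+Rr)/2; k=np.polyfit(xs,mid,1); print(name,'width',np.median(L-Rr),'slope deg',np.degrees(np.arctan(k[0])),'mid@602',np.polyval(k,602),'res',np.std(mid-np.polyval(k,xs)))
edges((P[:,2]>33)&(P[:,2]<41),0,606,724,'roof')
edges((P[:,2]>4)&(P[:,2]<12)&(S<70),0,526,580,'tongue')
b=(P[:,2]>44)&(P[:,2]<60); q=P[b]; print('button',len(q),q.mean(0),q.min(0),q.max(0))
ax=P[(abs(P[:,1]-90)<15)]
s=ax[(ax[:,2]>3)&(ax[:,2]<12)]; print('tongue front x',np.percentile(s[:,0],1))
s=ax[(ax[:,2]>33)&(ax[:,2]<41)]; print('roof x range',s[:,0].min(),s[:,0].max())
E
python3 m2.py
```

```text
roof width 88.53388751638653 slope deg -2.8404261674385625 mid@602 98.52320785710536 res 0.4668019957479551
tongue width 83.93880531904546 slope deg -3.3992063720773267 mid@602 97.84943957945279 res 0.5064273722973689
button 221 [624.71115447 118.46226832  51.23981432] [606.91421928  99.86900881  44.26083052] [703.72005626 137.94434621  59.95990551]
tongue front x 522.0603826228423
roof x range 602.6155893941575 725.8271349129727
```

Emit:
jog_arm(commands=[[1,[0,0,0.15],[0,0,0.167]],[1,[0,0,0.15],[0,0,0.167]],[1,[0,0,0.15],[0,0,0.167]],[1,[0,0,0.15],[0,0,0.167]],[1,[0,0,0.15],[0,0,0.167]],[1,[0,0,0.15],[0,0,0.167]],[1,[0,0,0.1],[0,0,0.167]],[1,[0,0,0],[0,0,0.167]],[1,[0,0,0],[0,0,0]]])

```text
t: 1.0
ee_pos: [273.8, -561.2, 121.8]
orientation: [-3.002, 0.923, 0.002]
ft_force: [0.0, 0.6, -0.4]
width: 87.7
grasp_force: 0.0
```

Dock: mouth about (602.2, 98.2), yaw about -3.0°. The button prediction matches the measured spot. Going over the grip.

Emit:
jog_arm(commands=[[1,[0.052,-0.356,0],[0,0,0]],[1,[0.052,-0.356,0],[0,0,0]],[1,[0.052,-0.356,0],[0,0,0]],[1,[0.052,-0.356,0],[0,0,0]],[1,[0.052,-0.356,0],[0,0,0]],[1,[0.052,-0.356,0],[0,0,0]],[1,[0.052,-0.356,0],[0,0,0]],[1,[0.052,-0.356,0],[0,0,0]],[1,[0.052,-0.356,0],[0,0,0]],[1,[0.052,-0.356,0],[0,0,0]]])

```text
t: 2.0
ee_pos: [517.7, -295.0, 123.0]
orientation: [3.005, -0.915, 0.001]
ft_force: [0.8, -0.6, -0.6]
width: 88.1
grasp_force: 0.0
```

Emit:
jog_arm(commands=[[1,[0,0,0.2],[0,0,0]],[1,[0,0,0.2],[0,0,0]],[1,[0,0,0.2],[0,0,0]],[1,[0,0,0],[0,0,0]]])

```text
t: 2.4
ee_pos: [515.3, -295.1, 60.5]
orientation: [-3.004, 0.916, 0.007]
ft_force: [-0.2, 0.5, -0.3]
width: 87.6
grasp_force: 0.0
```

```bash
python3 - <<'E'
from h import *
print(get_obs()['ee_pos'])
d=cam('scene'); a=d['image'][220:330,130:250]; b=cam('top')['image'][175:265,400:500]
cv2.imwrite('pics/c2.png',np.hstack([cv2.resize(a,(390,360),interpolation=cv2.INTER_CUBIC),cv2.resize(b,(400,360),interpolation=cv2.INTER_CUBIC)]))
E
```

```text
[ 515.2669828  -295.0603047    60.52357438]
```

View pics/c2.png

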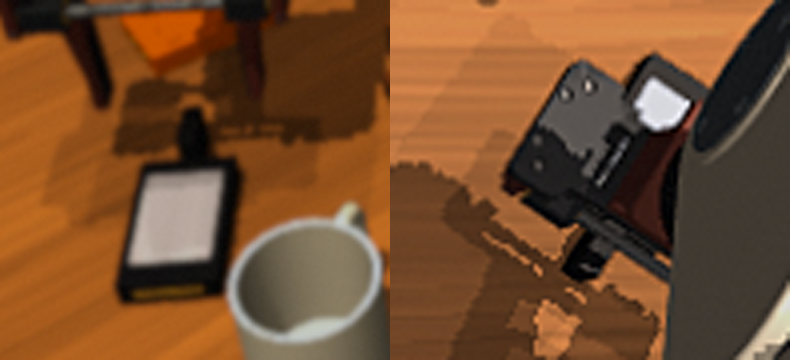

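Left: the fingers straddle the grip (195,135), with the drive nose towards the camera. Right: the grip tip is visible at (585,250), in line. Descend and close.

Emit:
jog_arm(commands=[[1,[0,0,0.2],[0,0,0]],[1,[0,0,0.2],[0,0,0]],[1,[0,0,0.13],[0,0,0]],[1,[0,0,0],[0,0,0]],[-1,[0,0,0],[0,0,0]],[-1,[0,0,0],[0,0,0]],[-1,[0,0,0],[0,0,0]],[-1,[0,0,0],[0,0,0]],[-1,[0,0,0],[0,0,0]],[-1,[0,0,0],[0,0,0]]])

```text
t: 3.5
ee_pos: [516.8, -296.2, 9.9]
orientation: [3.003, -0.922, 0.0]
ft_force: [-0.3, -0.1, -0.3]
width: 43.1
grasp_force: 0.0
```

Emit:
jog_arm(commands=[[-1,[0,0,0],[0,0,0]],[-1,[0,0,0],[0,0,0]],[-1,[0,0,0],[0,0,0]]])

```text
t: 3.8
ee_pos: [516.7, -296.1, 9.6]
orientation: [-3.003, 0.922, 0.0]
ft_force: [0.1, -0.1, 0.4]
width: 19.2
grasp_force: 0.0
```

Emit:
jog_arm(commands=[[-1,[0,0,0.04],[0,0,0]],[-1,[0,0,0],[0,0,0]],[-1,[0,0,0],[0,0,0]],[-1,[0,0,0],[0,0,0]],[-1,[0,0,0],[0,0,0]]])

```text
t: 4.3
ee_pos: [517.4, -296.6, 6.7]
orientation: [3.003, -0.922, 0.002]
ft_force: [-1.2, 0.9, 9.9]
width: 13.5
grasp_force: 30.0
```

Emit:
jog_arm(commands=[[-1,[0,0,-0.1],[0,0,0]],[-1,[0,0,-0.15],[0,0,0]],[-1,[0,0,-0.15],[0,0,0]],[-1,[0,0,0],[0,0,0]],[-1,[0,0,0],[0,0,0]]])

```text
t: 4.8
ee_pos: [517.1, -296.4, 46.5]
orientation: [3.003, -0.922, 0.002]
ft_force: [0.2, 0.2, -2.2]
width: 14.0
grasp_force: 30.0
```

```bash
python3 - <<'E'
from h import *
o=get_obs(); print(o['ee_pos'],o['ft_force'],o['moment'],o['width'])
d=cam('scene'); a=d['image'][200:330,120:270]; b=cam('top')['image'][175:265,400:500]
cv2.imwrite('pics/c3.png',np.hstack([cv2.resize(a,(415,360),interpolation=cv2.INTER_CUBIC),cv2.resize(b,(380,360),interpolation=cv2.INTER_CUBIC)]))
E
```

```text
[ 517.08517425 -296.37824987   46.47378389] [ 0.24779473  0.22601913 -2.23632663] [0.16153098 0.12326496 0.01040596] 14.043594540648344
```

View pics/c3.png

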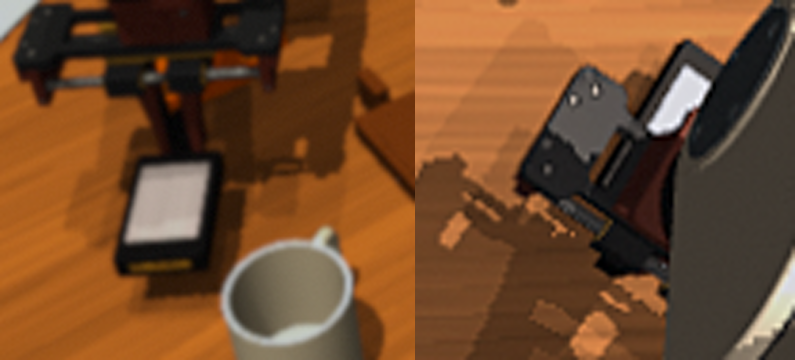

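The drive is held, clear of the desk and fairly level. Retreat and lift, then align to the dock yaw and carry over.

Emit:
jog_arm(commands=[[-1,[-0.1,0,-0.1],[0,0,0]],[-1,[-0.2,0,-0.1],[0,0,0]],[-1,[-0.2,0,-0.1],[0,0,0]],[-1,[-0.2,0,-0.1],[0,0,0]],[-1,[0,0,0],[0,0,-0.115]],[-1,[0,0,0],[0,0,-0.115]],[-1,[0,0,0],[0,0,-0.116]],[-1,[0,0,0],[0,0,-0.116]],[-1,[0,0,0],[0,0,-0.116]],[-1,[0,0,0],[0,0,-0.115]]])

```text
t: 5.9
ee_pos: [457.9, -256.4, 85.8]
orientation: [-3.14, 0.074, 0.001]
ft_force: [-0.2, 0.2, -2.0]
width: 13.8
grasp_force: 30.0
```

Emit:
jog_arm(commands=[[-1,[0,-0.2,0],[0,0,0]],[-1,[-0.02,-0.4,0],[0,0,0]],[-1,[-0.02,-0.4,0],[0,0,0]],[-1,[-0.02,-0.4,0],[0,0,0]],[-1,[-0.02,-0.4,0],[0,0,0]],[-1,[-0.02,-0.4,0],[0,0,0]],[-1,[-0.02,-0.4,0],[0,0,0]],[-1,[-0.02,-0.4,0],[0,0,0]],[-1,[-0.02,-0.4,0],[0,0,0]],[-1,[-0.02,-0.4,0],[0,0,0]]])

```text
t: 6.9
ee_pos: [459.2, 125.0, 85.9]
orientation: [3.14, -0.08, -0.001]
ft_force: [1.1, 0.8, -2.8]
width: 13.8
grasp_force: 30.0
```

Emit:
jog_arm(commands=[[-1,[0,0,0],[0,0,0]],[-1,[0,0,0],[0,0,0]]])

```text
t: 7.1
ee_pos: [459.3, 124.1, 85.7]
orientation: [3.14, -0.076, -0.001]
ft_force: [-0.6, -1.2, -2.3]
width: 13.8
grasp_force: 30.0
```

```bash
python3 - <<'E'
from h import *
o=get_obs(); print(o['ee_pos'],o['orientation'],o['ft_force'],o['width'])
d=cam('scene'); a=d['image'][110:260,250:420]; t=cam('top'); b=t['image'][120:290,220:350]
cv2.imwrite('pics/c4.png',np.hstack([cv2.resize(a,(470,415),interpolation=cv2.INTER_CUBIC),cv2.resize(b,(317,415),interpolation=cv2.INTER_CUBIC)]))
for n,D,z in(('top',t,(220,350,120,290)),('scene',d,(250,420,110,260))):
    uu,vv=np.meshgrid(np.arange(z[0],z[1]),np.arange(z[2],z[3])); uv=np.c_[uu.ravel(),vv.ravel()]
    P=depthpts(D,uv); m=(P[:,0]>480)&(P[:,0]<585)&(abs(P[:,1]-100)<45)&(P[:,2]>60)&(P[:,2]<120)
    Q=P[m]; 
    if len(Q)<50: continue
    k=np.linalg.lstsq(np.c_[Q[:,:2]-[530,100],np.ones(len(Q))],Q[:,2],rcond=None)[0]
    print(n,len(Q),'plane',k,'rect',cv2.minAreaRect(Q[:,:2].astype(np.float32)),Q.min(0),Q.max(0))
E
```

```text
[459.33544242 124.14089943  85.74288093] [ 3.14035775e+00 -7.64772072e-02 -1.11547931e-03] [-0.60520665 -1.19944119 -2.32045271] 13.791250574014908
top 377 plane [1.61814455e-02 2.97852506e-02 9.82103516e+01] rect ((540.595947265625, 117.26870727539062), (57.695987701416016, 71.28401184082031), 86.91728210449219) [503.46097884  87.03522336  81.86845691] [577.05383687 144.82108149 104.12087369]
scene 677 plane [-4.96756136e-02  1.18887184e-01  9.42784992e+01] rect ((529.16162109375, 116.42849731445312), (58.271419525146484, 97.41091918945312), 88.67371368408203) [480.26218414  86.5147729   78.44065618] [578.34050776 144.96235176 101.91412163]
```

View pics/c4.png

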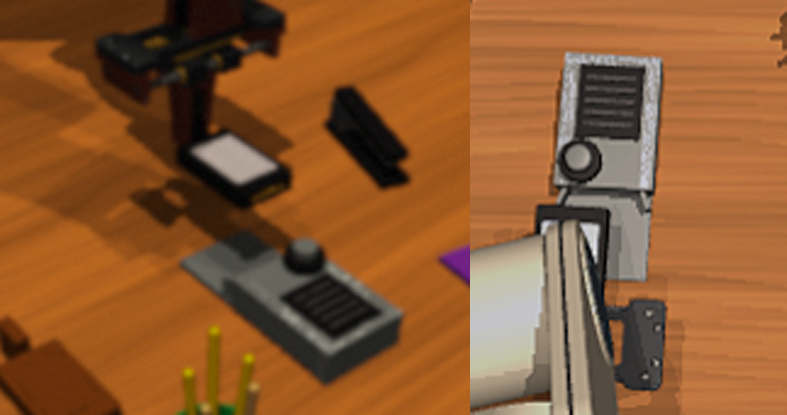

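Left: the drive is level, above the tongue and offset to +y. Right: the nose corners show at (540,207) and (608,207) in the crop, left of the tongue. I'll measure the nose centre and the drive's yaw.

```bash
cat > m3.py <<'E'
from h import *
import sys
lo,hi,zl,zh,x0,x1=map(float,sys.argv[1:7])
for n,z in(('top',(220,350,120,290)),('scene',(250,420,110,260))):
    D=load(n)
    uu,vv=np.meshgrid(np.arange(z[0],z[1]),np.arange(z[2],z[3])); uv=np.c_[uu.ravel(),vv.ravel()]
    P=depthpts(D,uv); m=(P[:,0]>x0)&(P[:,0]<x1)&(P[:,1]>lo)&(P[:,1]<hi)&(P[:,2]>zl)&(P[:,2]<zh); Q=P[m]
    for x in np.arange(x0,x1,4):
        q=Q[(Q[:,0]>=x)&(Q[:,0]<x+4)]
        if len(q)>8: print(n,x+2,'y %.1f..%.1f mid %.1f z %.1f'%(q[:,1].min(),q[:,1].max(),(q[:,1].min()+q[:,1].max())/2,np.median(q[:,2])))
E
python3 m3.py 60 160 85 112 500 590
```

```text
top 526.0 y 89.4..96.8 mid 93.1 z 99.4
top 530.0 y 88.9..96.8 mid 92.8 z 98.0
top 534.0 y 88.8..98.8 mid 93.8 z 98.5
top 538.0 y 88.9..101.0 mid 95.0 z 100.1
top 542.0 y 89.0..101.3 mid 95.1 z 101.0
top 546.0 y 88.0..103.4 mid 95.7 z 99.4
top 550.0 y 87.9..148.5 mid 118.2 z 100.0
top 554.0 y 87.9..148.9 mid 118.4 z 99.4
top 558.0 y 87.7..149.2 mid 118.4 z 99.2
top 562.0 y 87.6..149.1 mid 118.4 z 99.6
top 566.0 y 87.5..149.7 mid 118.6 z 98.7
top 570.0 y 87.5..147.5 mid 117.5 z 99.3
top 574.0 y 87.8..147.6 mid 117.7 z 98.9
top 578.0 y 131.5..147.7 mid 139.6 z 98.2
scene 502.0 y 89.7..148.4 mid 119.0 z 98.7
scene 506.0 y 90.5..148.0 mid 119.2 z 98.6
scene 510.0 y 89.2..152.0 mid 120.6 z 99.0
scene 514.0 y 89.1..151.0 mid 120.0 z 98.8
scene 518.0 y 89.9..144.1 mid 117.0 z 98.6
scene 522.0 y 88.6..151.4 mid 120.0 z 98.6
scene 526.0 y 89.6..151.8 mid 120.7 z 99.1
scene 530.0 y 87.3..144.3 mid 115.8 z 98.8
scene 534.0 y 89.8..150.8 mid 120.3 z 98.5
scene 538.0 y 87.4..146.9 mid 117.1 z 98.5
scene 542.0 y 88.0..148.8 mid 118.4 z 98.3
scene 546.0 y 88.6..146.6 mid 117.6 z 98.7
scene 550.0 y 87.4..148.5 mid 117.9 z 98.4
scene 554.0 y 87.5..146.4 mid 116.9 z 99.0
scene 558.0 y 87.5..148.9 mid 118.2 z 98.2
scene 562.0 y 86.5..142.3 mid 114.4 z 98.0
scene 566.0 y 87.3..145.5 mid 116.4 z 98.2
scene 570.0 y 86.5..146.0 mid 116.2 z 98.2
scene 574.0 y 87.2..147.4 mid 117.3 z 94.0
scene 578.0 y 96.7..145.9 mid 121.3 z 92.5
```

Emit:
jog_arm(commands=[[-1,[0,0.09,0],[0,0,0]],[-1,[0,0.09,0.1],[0,0,0]],[-1,[0,0,0.2],[0,0,0]],[-1,[0,0,0.2],[0,0,0]],[-1,[0,0,0.12],[0,0,0]],[-1,[0,0,0.05],[0,0,0]],[-1,[0,0,0],[0,0,0]],[-1,[0,0,0],[0,0,0]]])

```text
t: 8.0
ee_pos: [459.7, 105.4, 19.0]
orientation: [-3.14, 0.081, -0.001]
ft_force: [0.1, -0.6, -2.1]
width: 13.9
grasp_force: 30.0
```

```bash
python3 - <<'E'
from h import *
o=get_obs(); print(o['ee_pos'],o['orientation'],o['ft_force'])
cam('top');cam('scene')
E
python3 m3.py 60 160 22 45 540 590 | grep top; python3 m3.py 60 130 2 14 525 575|grep top | head -12
```

```text
[459.65405064 105.38031393  18.95358511] [-3.14045869e+00  8.08108751e-02 -6.89079341e-04] [ 0.13443423 -0.58958513 -2.07386608]
top 546.0 y 70.9..130.4 mid 100.6 z 32.6
top 550.0 y 71.1..130.4 mid 100.7 z 33.7
top 554.0 y 71.1..130.5 mid 100.8 z 32.7
top 558.0 y 71.0..130.7 mid 100.8 z 33.3
top 562.0 y 69.5..131.0 mid 100.3 z 32.6
top 566.0 y 69.3..131.0 mid 100.2 z 32.8
top 570.0 y 69.2..131.2 mid 100.2 z 32.5
top 574.0 y 69.3..129.1 mid 99.2 z 32.3
top 578.0 y 109.1..129.3 mid 119.2 z 31.9
top 535.0 y 60.9..70.0 mid 65.4 z 7.4
top 539.0 y 61.0..70.2 mid 65.6 z 6.3
top 543.0 y 61.1..70.4 mid 65.7 z 7.5
top 551.0 y 61.3..70.6 mid 65.9 z 6.5
```

Emit:
jog_arm(commands=[[-1,[0,0,0.02],[0,0,0]],[-1,[0,0,0.015],[0,0,0]],[-1,[0,0,0],[0,0,0]],[-1,[0,0,0],[0,0,0]]])

```text
t: 8.5
ee_pos: [459.3, 105.6, 15.2]
orientation: [-3.141, 0.08, -0.0]
ft_force: [-1.0, -0.1, -2.2]
width: 13.9
grasp_force: 30.0
```

Emit:
jog_arm(commands=[[-1,[0,0,0.01],[0,0,0]],[-1,[0,0,0],[0,0,0]],[-1,[0,0,0],[0,0,0]]])

```text
t: 8.8
ee_pos: [459.3, 105.6, 14.1]
orientation: [3.141, -0.08, -0.0]
ft_force: [-0.6, -0.4, -2.4]
width: 13.9
grasp_force: 30.0
```

Emit:
jog_arm(commands=[[-1,[0,0,0.01],[0,0,0]],[-1,[0,0,0],[0,0,0]],[-1,[0,0,0],[0,0,0]]])

```text
t: 9.1
ee_pos: [459.3, 105.5, 13.1]
orientation: [3.141, -0.08, -0.0]
ft_force: [0.2, 0.2, -1.5]
width: 13.9
grasp_force: 30.0
```

Emit:
jog_arm(commands=[[-1,[0.04,0,0],[0,0,0]],[-1,[0.04,0,0],[0,0,0]],[-1,[0.04,0,0],[0,0,0]],[-1,[0.04,0,0],[0,0,0]],[-1,[0.03,0,0],[0,0,0]],[-1,[0.03,0,0],[0,0,0]],[-1,[0.03,0,0],[0,0,0]],[-1,[0.03,0,0],[0,0,0]]])

```text
t: 9.9
ee_pos: [487.5, 104.1, 13.2]
orientation: [3.141, -0.08, -0.0]
ft_force: [0.6, 0.5, -1.5]
width: 14.0
grasp_force: 30.0
```

Emit:
jog_arm(commands=[[-1,[0.03,0,0],[0,0,0]],[-1,[0.03,0,0],[0,0,0]],[-1,[0.03,0,0],[0,0,0]],[-1,[0.03,0,0],[0,0,0]],[-1,[0,0,0],[0,0,0]]])

```text
t: 10.4
ee_pos: [499.9, 103.5, 13.3]
orientation: [-3.14, 0.081, -0.001]
ft_force: [0.4, 0.8, -2.3]
width: 14.1
grasp_force: 30.0
```

Emit:
jog_arm(commands=[[-1,[0.03,0,0],[0,0,0]],[-1,[0.03,0,0],[0,0,0]],[-1,[0.03,0,0],[0,0,0]],[-1,[0.03,0,0],[0,0,0]],[-1,[0.03,0,0],[0,0,0]],[-1,[0,0,0],[0,0,0]]])

```text
t: 11.0
ee_pos: [514.9, 102.8, 13.2]
orientation: [-3.14, 0.081, -0.001]
ft_force: [0.4, -0.3, -2.0]
width: 14.1
grasp_force: 30.0
```

Emit:
jog_arm(commands=[[-1,[0.03,0,0],[0,0,0]],[-1,[0.03,0,0],[0,0,0]],[-1,[0.03,0,0],[0,0,0]],[-1,[0.03,0,0],[0,0,0]],[-1,[0.02,0,0],[0,0,0]],[-1,[0,0,0],[0,0,0]]])

```text
t: 11.6
ee_pos: [528.7, 102.0, 13.2]
orientation: [-3.141, 0.081, -0.001]
ft_force: [0.1, -0.1, -3.9]
width: 14.0
grasp_force: 30.0
```

Emit:
jog_arm(commands=[[-1,[0.015,0,0],[0,0,0]],[-1,[0.015,0,0],[0,0,0]],[-1,[0.01,0,0],[0,0,0]],[-1,[0.01,0,0],[0,0,0]]])

```text
t: 12.0
ee_pos: [533.3, 101.7, 13.2]
orientation: [3.141, -0.08, -0.0]
ft_force: [0.7, -1.0, -2.6]
width: 14.2
grasp_force: 30.0
```

Emit:
jog_arm(commands=[[-1,[0.01,0,0],[0,0,0]],[-1,[0.01,0,0],[0,0,0]],[-1,[0.01,0,0],[0,0,0]],[-1,[0.01,0,0],[0,0,0]]])

```text
t: 12.4
ee_pos: [537.3, 101.6, 13.2]
orientation: [3.141, -0.08, -0.0]
ft_force: [0.6, -0.1, -2.0]
width: 14.1
grasp_force: 30.0
```

Emit:
jog_arm(commands=[[-1,[0.008,0,0],[0,0,0]],[-1,[0.007,0,0],[0,0,0]],[-1,[0,0,0],[0,0,0]]])

```text
t: 12.7
ee_pos: [538.9, 101.5, 13.2]
orientation: [-3.141, 0.08, -0.0]
ft_force: [-0.2, 0.7, -1.9]
width: 13.9
grasp_force: 30.0
```

Emit:
jog_arm(commands=[[-1,[0.008,0,0],[0,0,0]],[-1,[0.007,0,0],[0,0,0]],[-1,[0,0,0],[0,0,0]]])

```text
t: 13.0
ee_pos: [540.4, 101.4, 13.2]
orientation: [-3.141, 0.08, -0.0]
ft_force: [0.4, 0.2, -2.5]
width: 13.9
grasp_force: 30.0
```

Emit:
jog_arm(commands=[[-1,[0.008,0,0],[0,0,0]],[-1,[0.007,0,0],[0,0,0]],[-1,[0,0,0],[0,0,0]]])

```text
t: 13.3
ee_pos: [541.9, 101.3, 13.2]
orientation: [-3.141, 0.08, -0.0]
ft_force: [-0.7, 0.3, -2.3]
width: 14.0
grasp_force: 30.0
```

Emit:
jog_arm(commands=[[-1,[0.008,0,0],[0,0,0]],[-1,[0.007,0,0],[0,0,0]],[-1,[0,0,0],[0,0,0]]])

```text
t: 13.6
ee_pos: [543.4, 101.3, 13.2]
orientation: [-3.141, 0.08, -0.0]
ft_force: [0.5, 0.5, -2.5]
width: 14.0
grasp_force: 30.0
```

Emit:
jog_arm(commands=[[-1,[0.008,0,0],[0,0,0]],[-1,[0.007,0,0],[0,0,0]],[-1,[0,0,0],[0,0,0]]])

```text
t: 13.9
ee_pos: [544.9, 101.2, 13.2]
orientation: [-3.14, 0.081, -0.0]
ft_force: [-1.2, 0.5, -2.0]
width: 13.8
grasp_force: 30.0
```

Emit:
jog_arm(commands=[[-1,[0.008,0,0],[0,0,0]],[-1,[0.007,0,0],[0,0,0]],[-1,[0,0,0],[0,0,0]]])

```text
t: 14.2
ee_pos: [546.4, 101.1, 13.2]
orientation: [-3.141, 0.08, -0.0]
ft_force: [-0.3, -0.5, -2.3]
width: 13.8
grasp_force: 30.0
```

Emit:
jog_arm(commands=[[-1,[0.008,0,0],[0,0,0]],[-1,[0.007,0,0],[0,0,0]],[-1,[0,0,0],[0,0,0]]])

```text
t: 14.5
ee_pos: [547.9, 101.0, 13.2]
orientation: [-3.141, 0.08, -0.0]
ft_force: [-0.0, 0.2, -2.3]
width: 13.7
grasp_force: 30.0
```

Emit:
jog_arm(commands=[[-1,[0.008,0,0],[0,0,0]],[-1,[0.007,0,0],[0,0,0]],[-1,[0,0,0],[0,0,0]]])

```text
t: 14.8
ee_pos: [549.4, 100.9, 13.2]
orientation: [-3.141, 0.08, -0.0]
ft_force: [-0.4, 0.6, -2.1]
width: 13.9
grasp_force: 30.0
```

Emit:
jog_arm(commands=[[-1,[0.008,0,0],[0,0,0]],[-1,[0.007,0,0],[0,0,0]],[-1,[0,0,0],[0,0,0]]])

```text
t: 15.1
ee_pos: [550.9, 100.9, 13.2]
orientation: [-3.141, 0.081, -0.0]
ft_force: [0.1, -0.1, -2.7]
width: 14.0
grasp_force: 30.0
```

Emit:
jog_arm(commands=[[-1,[0.008,0,0],[0,0,0]],[-1,[0.007,0,0],[0,0,0]],[-1,[0,0,0],[0,0,0]]])

```text
t: 15.4
ee_pos: [552.4, 100.8, 13.2]
orientation: [-3.141, 0.08, -0.0]
ft_force: [0.4, 0.5, -1.3]
width: 14.1
grasp_force: 30.0
```

Emit:
jog_arm(commands=[[-1,[0.008,0,0],[0,0,0]],[-1,[0.007,0,0],[0,0,0]],[-1,[0,0,0],[0,0,0]]])

```text
t: 15.7
ee_pos: [553.9, 100.7, 13.2]
orientation: [-3.141, 0.08, -0.0]
ft_force: [0.1, -0.7, -2.2]
width: 13.6
grasp_force: 30.0
```

Emit:
jog_arm(commands=[[-1,[0.008,0,0],[0,0,0]],[-1,[0.007,0,0],[0,0,0]],[-1,[0,0,0],[0,0,0]]])

```text
t: 16.0
ee_pos: [555.4, 100.6, 13.2]
orientation: [-3.141, 0.08, -0.0]
ft_force: [0.2, 0.7, -1.9]
width: 13.5
grasp_force: 30.0
```

Emit:
jog_arm(commands=[[-1,[0.008,0,0],[0,0,0]],[-1,[0.007,0,0],[0,0,0]],[-1,[0,0,0],[0,0,0]]])

```text
t: 16.3
ee_pos: [556.9, 100.6, 13.2]
orientation: [-3.141, 0.08, -0.0]
ft_force: [-0.5, 0.1, -2.1]
width: 13.8
grasp_force: 30.0
```

Emit:
jog_arm(commands=[[-1,[0.008,0,0],[0,0,0]],[-1,[0.007,0,0],[0,0,0]],[-1,[0,0,0],[0,0,0]]])

```text
t: 16.6
ee_pos: [558.4, 100.5, 13.2]
orientation: [-3.141, 0.08, -0.0]
ft_force: [0.3, 0.1, -2.2]
width: 13.8
grasp_force: 30.0
```

Emit:
jog_arm(commands=[[-1,[0.008,0,0],[0,0,0]],[-1,[0.007,0,0],[0,0,0]],[-1,[0,0,0],[0,0,0]]])

```text
t: 16.9
ee_pos: [559.9, 100.4, 13.2]
orientation: [-3.141, 0.08, -0.0]
ft_force: [-0.8, 0.6, -2.5]
width: 13.5
grasp_force: 30.0
```

Emit:
jog_arm(commands=[[-1,[0.008,0,0],[0,0,0]],[-1,[0.007,0,0],[0,0,0]],[-1,[0,0,0],[0,0,0]]])

```text
t: 17.2
ee_pos: [560.9, 100.3, 13.1]
orientation: [3.14, -0.08, -0.001]
ft_force: [-0.9, 0.0, -1.7]
width: 13.8
grasp_force: 30.0
```

Emit:
jog_arm(commands=[[-1,[0.007,0,0],[0,0,0]],[-1,[0,0,0],[0,0,0]],[-1,[0,0,0],[0,0,0]]])

```text
t: 17.5
ee_pos: [560.9, 100.3, 13.0]
orientation: [3.14, -0.08, -0.003]
ft_force: [-5.5, 0.1, 0.6]
width: 14.0
grasp_force: 30.0
```

Contact: 5.5 N with the TCP stalled, nose about 76 beyond the mouth, inside the 50-80 range. Release and lift.

Emit:
jog_arm(commands=[[-1,[0.002,0,0],[0,0,0]],[-1,[0,0,0],[0,0,0]],[-0.6,[0,0,0],[0,0,0]],[-0.3,[0,0,0],[0,0,0]],[-0.3,[0,0,0],[0,0,0]],[-0.3,[0,0,0],[0,0,0]],[-0.3,[0,0,0],[0,0,0]],[-0.3,[0,0,0],[0,0,0]]])

```text
t: 18.3
ee_pos: [562.3, 100.3, 13.2]
orientation: [-3.141, 0.08, -0.0]
ft_force: [0.8, -0.8, 0.3]
width: 30.8
grasp_force: 0.0
```

Emit:
jog_arm(commands=[[-0.3,[0,0,-0.1],[0,0,0]],[-0.3,[0,0,-0.2],[0,0,0]],[-0.3,[0,0,-0.2],[0,0,0]],[-1,[-0.2,0,0],[0,0,0]],[-1,[-0.2,0,0],[0,0,0]],[-1,[0,0,0],[0,0,0]],[-1,[0,0,0],[0,0,0]],[-1,[0,0,0],[0,0,0]]])

```text
t: 19.1
ee_pos: [523.6, 102.4, 63.6]
orientation: [-3.14, 0.08, -0.003]
ft_force: [0.2, 0.4, -0.2]
width: 0.3
grasp_force: 0.0
```

```bash
python3 - <<'E'
from h import *
o=get_obs(); print(o['ee_pos'],o['ft_force'],o['width'])
t=cam('top'); d=cam('scene'); a=d['image'][130:260,290:420]; b=t['image'][120:270,220:350]
cv2.imwrite('pics/c5.png',np.hstack([cv2.resize(a,(400,400),interpolation=cv2.INTER_CUBIC),cv2.resize(b,(347,400),interpolation=cv2.INTER_CUBIC)]))
E
python3 m3.py 60 140 20 44 535 600
```

```text
[523.60206037 102.44738682  63.57714692] [ 0.16932288  0.35727138 -0.16439009] 0.34397573031799356
scene 549.0 y 92.3..104.2 mid 98.2 z 35.4
scene 553.0 y 92.8..107.0 mid 99.9 z 38.4
scene 561.0 y 93.0..104.3 mid 98.7 z 38.0
scene 565.0 y 92.5..103.3 mid 97.9 z 38.2
scene 569.0 y 90.9..105.9 mid 98.4 z 33.1
scene 573.0 y 90.7..106.6 mid 98.6 z 36.8
scene 577.0 y 69.5..105.0 mid 87.2 z 29.3
scene 581.0 y 67.1..124.6 mid 95.8 z 25.4
scene 585.0 y 67.7..126.8 mid 97.2 z 25.2
scene 589.0 y 70.0..125.8 mid 97.9 z 25.6
scene 593.0 y 60.5..124.5 mid 92.5 z 26.5
```

View pics/c5.png

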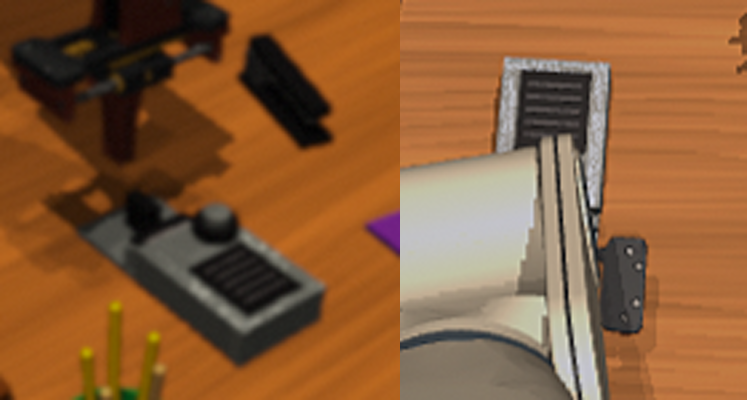

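The drive is in the bay, grip standing free at (140,212) in the left crop. I'll press gently with shut fingers behind the grip to confirm it stayed home on release.

Emit:
jog_arm(commands=[[-1,[0,0,0.16],[0,0,0]],[-1,[0,0,0.16],[0,0,0]],[-1,[0,0,0.14],[0,0,0]],[-1,[0,0,0],[0,0,0]],[-1,[0.02,0,0],[0,0,0]],[-1,[0.02,0,0],[0,0,0]],[-1,[0.02,0,0],[0,0,0]],[-1,[0.01,0,0],[0,0,0]],[-1,[0,0,0],[0,0,0]]])

```text
t: 20.1
ee_pos: [529.6, 102.0, 17.6]
orientation: [-3.14, 0.08, -0.001]
ft_force: [-0.4, 0.4, -0.5]
width: 0.7
grasp_force: 0.0
```

Emit:
jog_arm(commands=[[-1,[0.01,0,0],[0,0,0]],[-1,[0.01,0,0],[0,0,0]],[-1,[0,0,0],[0,0,0]]])

```text
t: 20.4
ee_pos: [531.0, 101.8, 17.2]
orientation: [3.141, -0.081, -0.0]
ft_force: [-0.7, -1.6, 0.6]
width: 0.2
grasp_force: 0.3
```

Emit:
jog_arm(commands=[[-1,[0.008,0,0],[0,0,0]],[-1,[0,0,0],[0,0,0]],[-1,[0,0,0],[0,0,0]]])

```text
t: 20.7
ee_pos: [531.0, 101.8, 17.0]
orientation: [3.14, -0.08, -0.003]
ft_force: [-5.1, 0.6, 3.5]
width: 0.3
grasp_force: 2.4
```

Emit:
jog_arm(commands=[[-1,[0.004,0,0],[0,0,0]],[-1,[0,0,0],[0,0,0]],[-1,[0,0,0],[0,0,0]]])

```text
t: 21.0
ee_pos: [531.0, 101.8, 17.0]
orientation: [3.14, -0.08, -0.004]
ft_force: [-6.1, 1.4, 4.4]
width: 0.1
grasp_force: 3.1
```

Rigid at 6 N with no travel, so the drive is home. Back off, lift and go over the button.

Emit:
jog_arm(commands=[[-1,[-0.1,0,0],[0,0,0]],[-1,[-0.1,0,0],[0,0,0]],[-1,[0,0,-0.2],[0,0,0]],[-1,[0,0,-0.3],[0,0,0]],[-1,[0,0,-0.2],[0,0,0]],[-1,[0,0,0],[0,0,0]]])

```text
t: 21.6
ee_pos: [514.0, 103.2, 89.6]
orientation: [-3.14, 0.08, -0.009]
ft_force: [-0.7, 0.1, -0.1]
width: 0.7
grasp_force: 0.0
```

Emit:
jog_arm(commands=[[-1,[0.2,-0.04,0],[0,0,0]],[-1,[0.3,-0.06,0],[0,0,0]],[-1,[0.3,-0.06,0],[0,0,0]],[-1,[0.2,-0.04,0],[0,0,0]],[-1,[0.1,0,0],[0,0,0]],[-1,[0,0,0],[0,0,0]],[-1,[0,0,0],[0,0,0]]])

```text
t: 22.3
ee_pos: [621.7, 116.9, 86.2]
orientation: [3.14, -0.08, -0.003]
ft_force: [-0.4, -0.7, 0.1]
width: 0.5
grasp_force: 0.0
```

Emit:
jog_arm(commands=[[-1,[0.035,-0.022,0.1],[0,0,0]],[-1,[0,0,0.15],[0,0,0]],[-1,[0,0,0.06],[0,0,0]],[-1,[0,0,0],[0,0,0]],[-1,[0,0,0],[0,0,0]]])

```text
t: 22.8
ee_pos: [626.0, 119.1, 55.8]
orientation: [3.14, -0.08, -0.003]
ft_force: [-1.4, -0.1, 2.7]
width: 0.5
grasp_force: 1.4
```

Emit:
jog_arm(commands=[[-1,[0,0,0.015],[0,0,0]],[-1,[0,0,0.01],[0,0,0]],[-1,[0,0,0],[0,0,0]],[-1,[0,0,0],[0,0,0]]])

```text
t: 23.2
ee_pos: [626.7, 119.2, 53.8]
orientation: [3.141, -0.08, -0.0]
ft_force: [-2.9, 0.0, 4.2]
width: 0.5
grasp_force: 2.0
```

Emit:
jog_arm(commands=[[-1,[0,0,0.015],[0,0,0]],[-1,[0,0,0.015],[0,0,0]],[-1,[0,0,0],[0,0,0]],[-1,[0,0,0],[0,0,0]]])

```text
t: 23.6
ee_pos: [627.0, 119.2, 52.1]
orientation: [-3.141, 0.08, -0.0]
ft_force: [-7.1, -0.2, 17.1]
width: 0.6
grasp_force: 8.2
```

Emit:
jog_arm(commands=[[-1,[0,0,0.005],[0,0,0]],[-1,[0,0,0],[0,0,0]],[-1,[0,0,0],[0,0,0]]])

```text
t: 23.9
ee_pos: [627.0, 119.2, 52.1]
orientation: [-3.141, 0.08, -0.0]
ft_force: [-8.9, -0.6, 19.2]
width: 0.7
grasp_force: 9.9
```

Hard stop: z stays at 52.1 as the force rises, so the button is fully down. Lift off and retreat, then check.

Emit:
jog_arm(commands=[[-1,[0,0,-0.1],[0,0,0]],[-1,[0,0,-0.3],[0,0,0]],[-1,[0,0,-0.4],[0,0,0]],[-1,[0,0,-0.4],[0,0,0]],[-1,[-0.3,-0.4,0],[0,0,0]],[-1,[-0.3,-0.4,0],[0,0,0]],[-1,[-0.3,-0.4,0],[0,0,0]],[-1,[-0.3,-0.4,0],[0,0,0]],[-1,[-0.3,-0.4,0],[0,0,0]],[-1,[0,0,0],[0,0,0]]])

```text
t: 24.9
ee_pos: [484.7, 331.0, 170.2]
orientation: [-3.139, 0.072, -0.001]
ft_force: [1.0, -0.6, 1.5]
width: 0.4
grasp_force: 0.0
```

```bash
python3 - <<'E'
from h import *
o=get_obs(); print(o['t'],o['ee_pos'],o['ft_force'])
t=cam('top'); d=cam('scene'); a=d['image'][130:260,290:420]; b=t['image']
cv2.imwrite('pics/c6.png',np.hstack([cv2.resize(a,(250,250),interpolation=cv2.INTER_CUBIC),cv2.resize(b,(400,250))]))
for n,z in(('top',(245,310,135,240)),):
    uu,vv=np.meshgrid(np.arange(z[0],z[1]),np.arange(z[2],z[3])); uv=np.c_[uu.ravel(),vv.ravel()]; P=depthpts(t,uv)
    q=P[np.hypot(P[:,0]-625,P[:,1]-119)<6]; print('button z',np.median(q[:,2]))
    g=P[(P[:,2]>30)&(P[:,2]<46)&(P[:,0]<584)]; print('grip',len(g),g[:,0].min(),g[:,0].max(),g[:,1].mean())
E
```

```text
24.9 [484.68472049 331.02031307 170.24609566] [ 1.04811975 -0.56838759  1.45828123]
button z 58.50893521003104
grip 109 543.5932076149109 579.189475469201 100.42591640635264
```

View pics/c6.png

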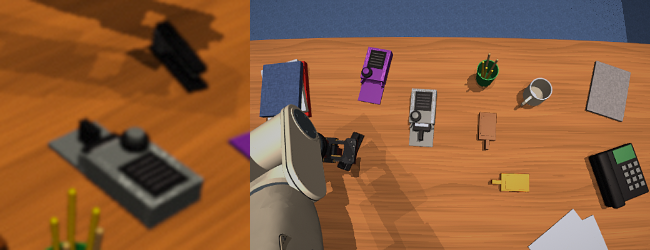

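Left: the drive is in the bay, the button is up and the stapler is undisturbed. Right: mug (537,93) and cup (487,70) are in place and the gripper is clear. The grip's rear end is at x about 543.6, as expected when home.

```bash
python3 -c "
from h import *
print(close_job())"
```

```text
the job is handed in; nothing more can be done
None
```

The job is handed in: the black drive is seated against the hidden stop (about 76 mm past the mouth, felt at about 6 N), the start button was pressed fully down and sprang back, and I kept clear of the mug, stapler and pencil cup, at about 25 s of the 61 s allowed; no verdict was returned.

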